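# Work the jammed stopper out of the gas cell

## Robot

A 7-joint arm with a two-finger parallel gripper is mounted at the origin on the work surface. World frame = base frame: x ahead of the robot, y to its left, z up, the work surface at z = 0. Lengths are in m, angles in degrees, forces in N, time in s.
With the tool pointing down it reaches from about 0.425 to 0.875 m from the base axis. Payload 4.7 kg.
Tool frame: the origin (TCP) lies between the finger pads; the fingertips stand 8 mm ahead of it and the grasp point (between the pads) lies 11 mm behind it; x points along the fingers, z is the direction in which the jaws open and shut, and the axes are right-handed (so a half turn about x gives the same grasp; the last joint's range is limited). The gripper opens to 87 mm and grips with 3 to 60 N. Pads are 19 mm wide; open, the fingers measure 117 mm over their backs; the gripper's body (75 mm by 190 mm) begins 51 mm behind the grasp point.
Start: joints at [-68.692, 18.392, -4.016, 83.108, 1.295, 78.541, -3.26], TCP at [0.228, 0.609, 0.231] pointing down, gripper open.
Joint ranges: [-163.93, 163.93], [-17.29, 119.83], [-79.2, 71.16], [3.27, 140.29], [-89.18, 269.18], [5.43, 117.66], [-154.24, 154.24]. Speed limits (degrees/s): [147.25, 147.25, 180, 180, 180, 180, 180].

## Interface

Orientations are given as [roll, pitch, yaw] about the fixed x, y, z axes, in that order (R = Rz(yaw) Ry(pitch) Rx(roll)).
In Python, from cell import telemetry, vision, sign_off gives the robot as it stands. The module is installed in compiled form; this text tells all that it offers.
- The arm moves only by the tool drive_tool, never from a script. Its arguments are lists of equal length, an entry for each row: "offset": the shift along the tool's x, y, z in m, a list of three; "angular": the turn, a rotation vector about the tool's x, y, z in rad, a list of three. A call has 1 to 10 rows; each row is the pose to reach, as a shift and turn from the pose measured when the call began, along the tool's axes at that moment; what a row does not reach only later rows make up. A row lasts 1/8 s, in which the tool goes at most 62.5 mm and 10.7 degrees, less where a joint would pass 70% of its speed; a pose out of reach is approached as far as the arm can. A call with a gripper value outside its range is refused whole. "fingers" is the closure, from -1 (fully open) to 1 (shut), set as the call begins (left out, the last holds). The fingers move at their own pace and stop on an object; "squeeze" is the grip in N (left out, the last holds). Time passes only in rows, so rows that repeat a pose let the fingers close. It gives the time, the measured TCP pose, the force and the opening at its end, in the units of the state.
- telemetry.get_obs(): the state, without advancing time (a new reading comes with each control period).
- vision.read_camera(name): name is "side" or "top"; returns a dict with "pixels" (420x560x3 uint8, red, green, blue), "intrinsics" (3x3 intrinsics, pixels), "world_from_camera" (4x4, takes a point from camera to world coordinates). Camera axes: x right, y up, looking along -z (the intrinsics and any distortion apply to the point x, -y, -z); pixel columns grow to the right and rows downward; lengths in m; the calibration is good to about 2 mm. A picture is of the moment at which its call begins. There is no depth.
- sign_off(): hands the job in, once; it reports no verdict.
The state is a dict: "time_s": time; "qpos": joint angles; "joint_velocities": joint speeds; "effort": joint torques, N m; "tool_pos": TCP position; "tool_rot": TCP orientation; "force": force on the tool from outside, world axes, zero at the start; "wrist_torque": the same for the moment, N m; "grip_width": finger opening in m.
Only numpy, scipy, OpenCV 4.12 (cv2) and the standard library are available. Lean on these libraries where they do the work, as an engineer would, in place of code of your own. Each camera call takes 0.05 s, during which the arm holds its last target.

## Task

The gas cell on the breadboard has to be opened for purging, but the tapered stopper in its leaning neck has stuck. Take hold of its blue head, rock it side to side along the tube, towards the two spring cheeks, while easing it out with little force until you feel it come loose; do not drag the cell up off its spring foot. Then stand the stopper upright on its narrow end in the green tray, well clear of the tray's walls, and leave the tray, the mirror mount, the lens case and the screwdriver where they are.

Things in the scene. Friction and masses are not known exactly. Their poses are not given: they have to be found in the camera images.
- port (a point): Port of the gas cell: centre of the ledge in the neck, where the seated stopper's underside rests; about 85 mm above the table. z: the neck's axis, pointing out, which leans 0.4 rad (23 deg) from vertical. y: level, along the black tube (110 mm long, 52 mm thick) and through the two spring cheeks. Neck block 36 mm (x) by 68 mm (y), its rim 26 mm out along z. The foot (80 x 90 mm) is fixed.
- cheek_a (a point): Where the brass spring cheek on the port's +y side touches the stopper's tapered face: 11.6 mm to the side of the neck's axis, 16 mm out from the port along it (axes as the port's). The cheek presses with about 36 N and holds the stopper by friction alone; a straight pull would need roughly 25 to 45 N, differing from case to case.
- cheek_b (a point): The other cheek, on the -y side. Each cheek rides 1.8 mm up and down with the stopper before it slips, so small swings do nothing. Swings of 0.2 to 0.25 rad to each side about the port's x make one cheek slip at a time: held at a pull of some 5 N it climbs about 1 mm a swing, and is loose once risen about 12 mm. The neck's walls clear its x sides by 1.8 mm: no rocking along x, no twisting.
- cell (a joint): How far the cell has been dragged up along the neck's axis off its spring foot, in m: 0 when it sits on it. It starts to rise when pulled with about 7 N, and at about 14 N it is 3 mm up, which counts as dragged off. So a straight pull on the seated stopper brings up the cell first.
- stopper_mid (a point): Centre of the stopper, half-way along its 72 mm; z along it, towards the head; axes along the port's while seated. About 60 g. Lower 44 mm: white taper, 20 mm along x, and along y 20 mm at the flat underside to 28.8 mm. Top 28 mm: blue head, 20 mm (x) by 26 mm (y), its centre 22 mm from this point: grip there. The thin blue collar between them is look only.
- tray_in (a point): Centre of the inner floor of the green square tray, 5 mm above the table: inside 120 by 120 mm, outside 130 by 130 mm, rim 14 mm above the table. It is loose and weighs 0.5 kg. Axes along its sides.
- mount: Mirror mount on a short post with a 50 by 60 mm base, 118 mm tall, 0.4 kg, loose. Origin under the base. Leave alone.
- lenscase: Round lens case, 45 mm across, 25 mm tall, loose. Origin at the centre of its underside. Leave alone.
- driver: Small screwdriver 140 mm long, lying crosswise beyond the work, loose. Origin under its middle. Leave alone.
There are look-alikes about, which are no part of the job. There is more than one size of the part that bears stopper_mid; the job needs the smallest. Of the things shaped like the part that bears tray_in, the green one is meant.

How it is judged:
By the outcome, as a careful person would: the job done as asked, in the order asked, and still so for the second after the job is handed in, with the robot touching nothing.
It also fails if it takes over 72 s, if anything falls off the work surface, if the arm or the gripper's body presses on something with over 40 N, if the wrist force passes 120 N, or if a joint passes its speed limit or range.

## Working session

There is one attempt and no reset: what is moved stays moved. The work goes in short steps, Python scripts to look and compute and a tool call to move; the robot and the scene stay as the last step left them, time stands still between calls to the robot, and variables do not carry over. Pictures are saved under pics/ and viewed, and the job is handed in when it is done.

Besides the shell and the picture viewer there is one more tool, called after "Emit:" by a JSON object that holds its "api" and its "payload". drive_tool: Moves the arm, as the interface text tells. Its arguments: {"type":"object","properties":{"offset":{"type":"array"},"angular":{"type":"array"},"fingers":{"type":"number"},"squeeze":{"type":"number"}},"required":["offset","angular"]}

```bash
mkdir -p pics; ls; python3 - <<'E'
from cell import telemetry, vision
import cv2,numpy as np
o=telemetry.get_obs(); print(o)
for n in("side","top"):
    c=vision.read_camera(n); cv2.imwrite(f"pics/{n}0.png",cv2.cvtColor(c["pixels"],cv2.COLOR_RGB2BGR))
    print(n,c["intrinsics"],c["world_from_camera"],[k for k in c])
    np.savez(f"{n}0.npz",**c)
E
```

```text
pics
{'time_s': 0.0, 'qpos': array([-68.69264527,  18.4391687 ,  -4.01499743,  83.17508012,
         1.29559902,  78.53943392,  -3.25861432]), 'joint_velocities': array([ 0.01091459,  0.16767817, -0.05087097, -0.13480264, -0.06832532,
       -0.10035029,  0.02180942]), 'effort': array([-3.51208701e-04, -4.91308272e+01, -4.03923551e-01, -3.12526667e+01,
       -6.38339692e-02,  4.37212118e-02,  1.76461681e-04]), 'tool_pos': array([0.22749867, 0.60831992, 0.22945862]), 'tool_rot': array([-176.59707572,   89.89139828, -107.09367841]), 'force': array([0.56308699, 0.27668913, 0.27580997]), 'wrist_torque': array([ 0.01699482,  0.03615555, -0.01144616]), 'grip_width': 0.0870435875255989}
side [[496.02506081   0.         268.10069078]
 [  0.         496.02506081 203.93748152]
 [  0.           0.           1.        ]] [[ 0.94519923  0.19489783 -0.2619413   0.24828246]
 [-0.32648509  0.55824628 -0.76273755 -0.73337039]
 [-0.00242814  0.80645888  0.59128519  0.72581269]
 [ 0.          0.          0.          1.        ]] ['pixels', 'intrinsics', 'world_from_camera']
top [[501.48351505   0.         275.38563293]
 [  0.         501.48351505 205.93619974]
 [  0.           0.           1.        ]] [[ 1.26859031e-05  9.84649950e-01 -1.74540755e-01  3.45162370e-01]
 [-9.99800532e-01 -3.47350748e-03 -1.96680273e-02  6.00737860e-02]
 [-1.99723908e-02  1.74506189e-01  9.84453500e-01  1.09612373e+00]
 [ 0.00000000e+00  0.00000000e+00  0.00000000e+00  1.00000000e+00]] ['pixels', 'intrinsics', 'world_from_camera']
```

View pics/side0.png

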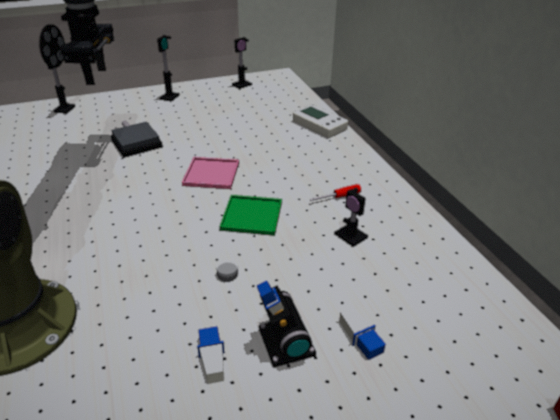

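View pics/top0.png

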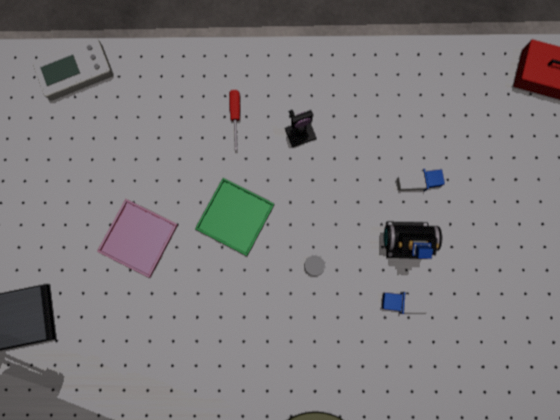

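```bash
cat > h.py <<'E'
import numpy as np,cv2
from cell import telemetry, vision
from scipy.spatial.transform import Rotation as R
def proj(c,P):
    T=np.linalg.inv(c["world_from_camera"]); P=np.atleast_2d(P)
    q=P@T[:3,:3].T+T[:3,3]; K=c["intrinsics"]
    return np.c_[K[0,0]*q[:,0]/-q[:,2]+K[0,2], K[1,1]*-q[:,1]/-q[:,2]+K[1,2]]
def ray(c,u,v):
    K=c["intrinsics"];T=c["world_from_camera"]
    d=np.array([(u-K[0,2])/K[0,0],-(v-K[1,2])/K[1,1],-1.]); return T[:3,3],T[:3,:3]@d
def onz(c,u,v,z):
    o,d=ray(c,u,v); return o+d*(z-o[2])/d[2]
def crop(c,x0,y0,w,h,s,name,segs=()):
    im=cv2.cvtColor(c["pixels"],cv2.COLOR_RGB2BGR)[y0:y0+h,x0:x0+w]
    im=cv2.resize(im,None,fx=s,fy=s,interpolation=cv2.INTER_CUBIC)
    for P,Q,col in segs:
        a=(proj(c,P)[0]-[x0,y0]+.5)*s; b=(proj(c,Q)[0]-[x0,y0]+.5)*s
        cv2.line(im,tuple(int(t) for t in a),tuple(int(t) for t in b),col,1)
    cv2.imwrite(name,im)
E
python3 - <<'E'
from h import *
s=np.load("side0.npz");t=np.load("top0.npz")
crop(s,190,260,210,120,3.8,"pics/s1.png"); crop(t,370,160,90,160,3.7,"pics/t1.png")
crop(t,370,205,80,60,10,"pics/t2.png"); crop(s,250,270,80,100,6,"pics/s2.png")
E
```

```text
(no output)
```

View pics/s2.png

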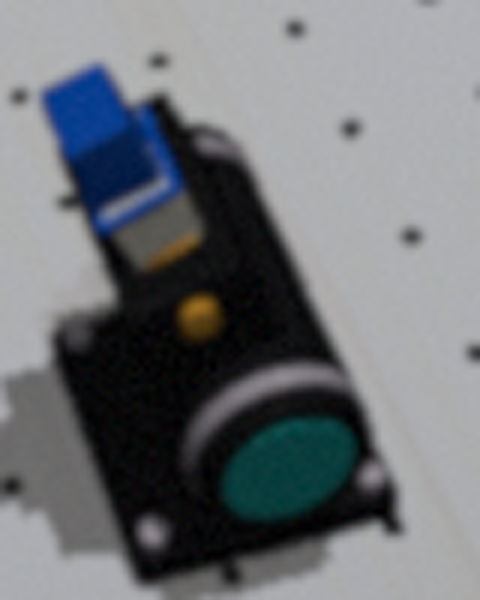

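View pics/t2.png

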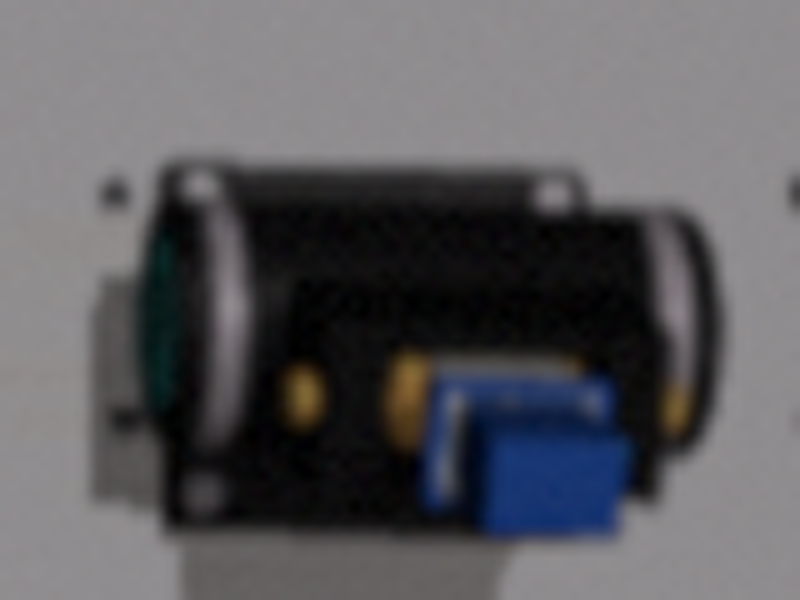

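```bash
cat > fit.py <<'E'
from h import *
from scipy.optimize import least_squares
def pose(p):
    return np.array(p[:3]), (R.from_euler('z',p[3])*R.from_euler('y',-p[4])).as_matrix()
H=np.array([[10,-13,72],[10,13,72],[-10,13,72],[-10,-13,72],[10,-13,44],[10,13,44],[-10,13,44],[-10,-13,44]])/1e3
def segs(p):
    o,r=pose(p); W=H@r.T+o; out=[]
    for i in range(4):
        for a,b in((i,(i+1)%4),(i,i+4),(i+4,(i+1)%4+4)): out.append((W[a],W[b],(0,255,255)))
    N=np.array([[18,-34,26],[18,34,26],[-18,34,26],[-18,-34,26]])/1e3@r.T+o
    for i in range(4): out.append((N[i],N[(i+1)%4],(0,0,255)))
    out.append((o,o+r[:,2]*.1,(0,255,0)))
    return out
E
python3 - <<'E'
from fit import *
s=np.load("side0.npz");t=np.load("top0.npz")
# idx: top view: image right=-y, up=+x
top={0:(630,430),1:(485,430),2:(485,535),3:(620,535)}
side={2:(43,98),1:(100,66),3:(78,162),0:(135,132)}
top={k:(370+a/10-.5,205+b/10-.5) for k,(a,b) in top.items()}
side={k:(250+a/6-.5,270+b/6-.5) for k,(a,b) in side.items()}
print(onz(t,425,253,.15))
def assign(sd):
    def f(p):
        o,r=pose(p);W=H@r.T+o
        a=proj(t,W);b=proj(s,W)
        e=[a[k]-top[k] for k in top]+[b[k]-sd[k] for k in sd]
        return np.r_[np.ravel(e),(p[2]-.085)/.003,(p[4]-.4)/.03]
    x=least_squares(f,[.25,-.25,.085,0,.4]);print(x.x,x.cost,np.round(x.fun,1));return x.x
p=assign(side)
import itertools
np.save("p.npy",p)
sg=segs(p)
crop(s,250,270,80,100,6,"pics/s3.png",sg);crop(t,370,205,80,60,10,"pics/t3.png",sg)
E
```

```text
[ 0.42234912 -0.20144743  0.15      ]
[ 0.45179074 -0.20180502  0.08226572  0.01418964  0.4049834 ] 2.69063051562699 [-0.1 -0.2  0.4  0.  -0.  -0.3  0.3 -0.6 -0.6  0.2  0.5 -0.7 -1.2  0.8
  0.3 -0.6 -0.9  0.2]
```

View pics/s3.png

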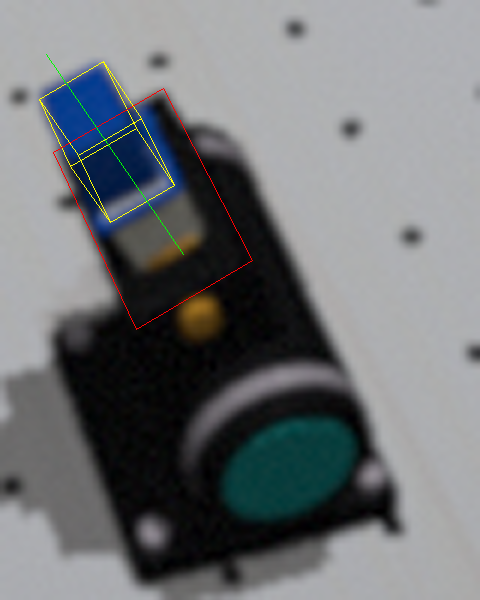

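View pics/t3.png

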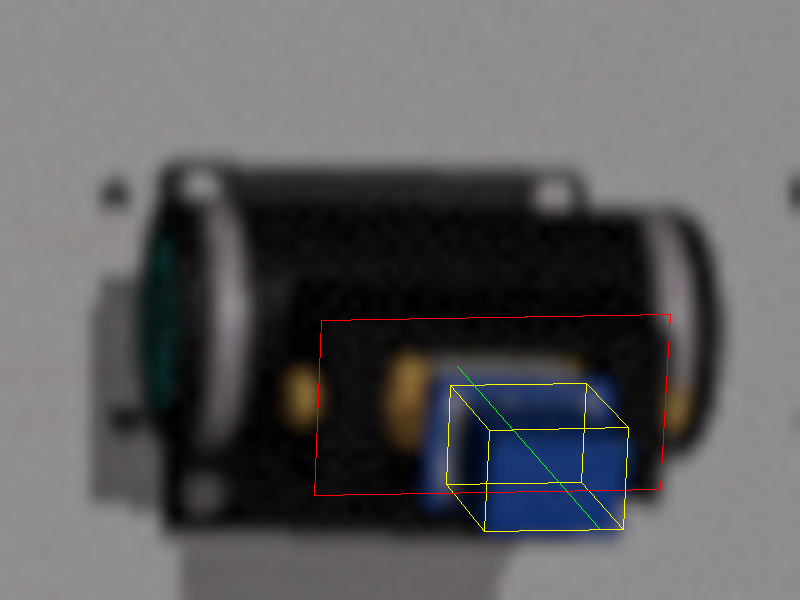

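```bash
cat >> h.py <<'E'
def cur():
    o=telemetry.get_obs(); return np.array(o["tool_pos"]), R.from_euler('xyz',o["tool_rot"],degrees=True)
def rows(targets):
    p0,r0=cur()
    for p,r in targets:
        off=r0.inv().apply(np.array(p)-p0); rv=(r0.inv()*r).as_rotvec()
        print(np.round(off,4).tolist(),np.round(rv,4).tolist())
E
python3 - <<'E'
from fit import *
s=np.load("side0.npz");t=np.load("top0.npz")
g=lambda a,b,z:onz(t,370+a/10-.5,205+b/10-.5,z)
A,B,C=g(202,187,.01),g(555,190,.01),g(202,495,.01)
print(A,B,C,"yaw from screws",np.arctan2(-(A-B)[0],(A-B)[1]),np.arctan2((A-C)[1],(A-C)[0]))
def quad(c,lo,hi):
    m=cv2.inRange(cv2.cvtColor(c["pixels"],cv2.COLOR_RGB2HSV),lo,hi)
    cs=max(cv2.findContours(m,0,2)[0],key=cv2.contourArea); return cs
for n,c in(("side",s),("top",t)):
    cs=quad(c,(45,120,40),(75,255,255)); q=cv2.approxPolyDP(cs,6,True)[:,0]
    W=np.array([onz(c,u,v,.012) for u,v in q]); print(n,q.tolist(),np.round(W,3).tolist(),W.mean(0)[:2]); d=W[1]-W[0]; print("yaw",np.degrees(np.arctan2(d[1],d[0]))%90, np.linalg.norm(np.diff(W,axis=0),axis=1))
p,r=cur();print(r.as_matrix())
E
```

```text
[ 0.49868752 -0.16710231  0.01      ] [ 0.49781382 -0.24346062  0.01      ] [ 0.43174243 -0.16445097  0.01      ] yaw from screws -0.01144167167780921 -0.03958394669722551
side [[231, 196], [221, 229], [273, 234], [279, 199]] [[0.488, 0.249, 0.012], [0.432, 0.132, 0.012], [0.538, 0.076, 0.012], [0.597, 0.198, 0.012]] [0.51353332 0.16369298]
yaw 64.3825387478165 [0.13076214 0.11967753 0.13576807]
top [[223, 179], [196, 228], [246, 254], [272, 204]] [[0.599, 0.198, 0.012], [0.489, 0.255, 0.012], [0.432, 0.145, 0.012], [0.542, 0.089, 0.012]] [0.51534158 0.17197384]
yaw 62.452162713036586 [0.12357123 0.12388505 0.12316453]
[[-5.23722417e-04 -9.36673400e-01  3.50203751e-01]
 [-1.69332678e-03  3.50204127e-01  9.36671875e-01]
 [-9.99998429e-01 -1.02453329e-04 -1.76950390e-03]]
```

```bash
python3 - <<'E'
from h import *
p0,r0=cur()
for k,az in enumerate(np.radians(np.linspace(69.5,20,8)[1:])):
    f=(k+1)/7
    rr=.65-.08*f
    rows([([rr*np.cos(az),rr*np.sin(az),.229+.06*f],r0)])
E
```

```text
[-0.008, -0.0786, -0.0158] [0.0, 0.0, 0.0]
[-0.0165, -0.1532, -0.0414] [0.0, 0.0, 0.0]
[-0.025, -0.2227, -0.0756] [0.0, 0.0, 0.0]
[-0.0335, -0.2863, -0.1174] [0.0, 0.0, 0.0]
[-0.042, -0.343, -0.1661] [0.0, 0.0, 0.0]
[-0.0504, -0.3922, -0.2204] [0.0, 0.0, 0.0]
[-0.0589, -0.4334, -0.2794] [0.0, 0.0, 0.0]
```

Emit:
{"api": "drive_tool", "payload": {"offset": [[-0.008, -0.06, -0.01], [-0.016, -0.12, -0.03], [-0.022, -0.175, -0.05], [-0.028, -0.225, -0.08], [-0.034, -0.275, -0.115], [-0.04, -0.32, -0.15], [-0.046, -0.36, -0.19], [-0.052, -0.395, -0.23], [-0.058, -0.43, -0.275], [-0.06, -0.435, -0.28]], "angular": [[0, 0, 0], [0, 0, 0], [0, 0, 0], [0, 0, 0], [0, 0, 0], [0, 0, 0], [0, 0, 0], [0, 0, 0], [0, 0, 0], [0, 0, 0]], "fingers": -1, "squeeze": 30}}

```text
time_s: 1.35
tool_pos: [0.5387, 0.1878, 0.2905]
tool_rot: [-149.9, 89.8, -80.9]
force: [0.8, 0.6, -0.6]
grip_width: 0.0874
```

```bash
cat >> h.py <<'E'
PORT=np.array([.4515,-.202,.083])
def RP(yaw=0.,lean=.4): return R.from_euler('z',yaw)*R.from_euler('y',-lean)
def TR(phi=0.,yaw=0.,lean=.4):
    # tool rot: x=-pz, z=+py; phi = rock about port x
    M=np.column_stack([[0,0,-1],[-1,0,0],[0,1,0]])  # tool axes in port frame: x,y,z
    return RP(yaw,lean)*R.from_euler('x',phi)*R.from_matrix(M)
def plan(pt,rt,n):
    p0,r0=cur(); d=(r0.inv()*rt).as_rotvec(); off=r0.inv().apply(np.array(pt)-p0)
    print("total",np.round(off,4),np.round(d,4),np.linalg.norm(off),np.linalg.norm(d))
E
python3 - <<'E'
from h import *
print(np.linalg.det(TR().as_matrix()),telemetry.get_obs()["qpos"],cur()[0])
e=PORT+RP().apply([0,0,.127])
print(e)
plan(e,TR(),0)
plan([.52,-.08,.27],TR(),0)
E
```

```text
1.0000000000000007 [-34.80139961   7.28419024  14.20182517  89.95087436  -1.59444598
  83.02921384  48.47431218] [0.5387146  0.18779819 0.29053639]
[ 0.40204387 -0.202       0.19997475]
total [ 0.0919 -0.012  -0.4126] [-0.3611 -0.0767 -0.3943] 0.42287460473271415 0.5401170326211991
total [ 0.0215 -0.0785 -0.2566] [-0.3611 -0.0767 -0.3943] 0.26923568076872595 0.5401170326211991
```

Emit:
{"api": "drive_tool", "payload": {"offset": [[0.004, -0.02, -0.05], [0.008, -0.04, -0.1], [0.012, -0.055, -0.15], [0.016, -0.07, -0.2], [0.02, -0.075, -0.25], [0.035, -0.065, -0.29], [0.05, -0.05, -0.33], [0.065, -0.035, -0.37], [0.08, -0.02, -0.4126], [0.09, -0.012, -0.4126]], "angular": [[-0.04, -0.01, -0.04], [-0.08, -0.02, -0.09], [-0.12, -0.025, -0.13], [-0.16, -0.035, -0.175], [-0.2, -0.04, -0.22], [-0.24, -0.05, -0.26], [-0.28, -0.06, -0.305], [-0.32, -0.068, -0.35], [-0.3611, -0.0767, -0.3943], [-0.3611, -0.0767, -0.3943]]}}

```text
time_s: 2.6
tool_pos: [0.4312, -0.1836, 0.2174]
tool_rot: [-87.6, 68.8, 1.6]
force: [-0.3, -0.2, 0.4]
grip_width: 0.0871
```

```bash
python3 - <<'E'
from h import *
print(telemetry.get_obs()["qpos"],cur()[0])
plan(PORT+RP().apply([0,0,.127]),TR(),0)
plan(PORT+RP().apply([0,0,.047]),TR(),0)
for n in("side","top"):
    c=vision.read_camera(n); np.savez(n+"1.npz",**c)
    cv2.imwrite(f"pics/{n}1.png",cv2.cvtColor(c["pixels"],cv2.COLOR_RGB2BGR))
s=np.load("side1.npz");crop(s,200,200,200,170,4,"pics/s4.png")
E
```

```text
[ 30.18162404 -17.25453748  -2.11958671 123.38520217 -13.24657952
  55.93883328 123.04098772] [ 0.43118899 -0.183624    0.21736205]
total [ 0.0055  0.0332 -0.0189] [-0.0147  0.0101 -0.0303] 0.03859317840160001 0.03511089014537207
total [ 0.0854  0.0308 -0.0197] [-0.0147  0.0101 -0.0303] 0.09292929274069543 0.03511089014537207
```

View pics/s4.png

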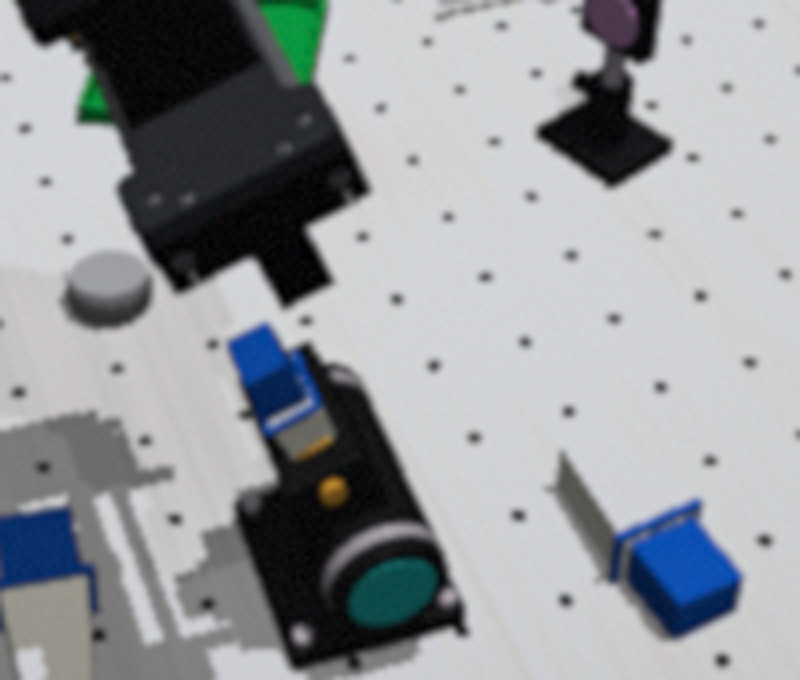

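```bash
cat >> h.py <<'E'
def GT(s,phi=0.,tl=.2,x=0.,y=0.):
    """tool pose with grasp point at axial s on stopper axis rocked by phi about the port's x at port-height pivot, tool leaning tl"""
    Rp=RP()*R.from_euler('x',phi)
    g=PORT+Rp.apply([x,y,s])
    M=np.column_stack([[0,0,-1],[-1,0,0],[0,1,0]])
    r=Rp*R.from_euler('y',.4-tl)*R.from_matrix(M)
    return g+r.apply([.011,0,0]),r
E
python3 - <<'E'
from h import *
p,r=GT(.0665); print(p)
plan(p+[0,0,.085],r,0); plan(p,r,0)
E
```

```text
[ 0.42778904 -0.202       0.13346982]
total [-0.0032 -0.0031 -0.0127] [-0.029   0.0085  0.1637] 0.013473350142870249 0.16643243794775908
total [ 0.0762  0.0271 -0.0141] [-0.029   0.0085  0.1637] 0.08212379608034215 0.16643243794775908
```

Emit:
{"api": "drive_tool", "payload": {"offset": [[-0.003, -0.003, -0.0127], [-0.003, -0.003, -0.0127], [-0.003, -0.003, -0.0127]], "angular": [[-0.029, 0.0085, 0.1637], [-0.029, 0.0085, 0.1637], [-0.029, 0.0085, 0.1637]], "fingers": -0.4}}

```text
time_s: 3.08
tool_pos: [0.4283, -0.2004, 0.2179]
tool_rot: [-89.7, 78.5, 0.4]
force: [0.8, -0.0, 0.3]
grip_width: 0.0654
```

```bash
python3 - <<'E'
from h import *
print(telemetry.get_obs()["qpos"],cur()[0])
p,r=GT(.0665)
plan(p+[0,0,.085],r,0); plan(p,r,0)
E
```

```text
[ 30.5017835  -10.41376228  -4.27895902 116.02456981  -6.53751471
  64.21342212 118.66573625] [ 0.42827229 -0.20039841  0.21791476]
total [-0.0006  0.0004 -0.0016] [0.0019 0.0013 0.0003] 0.0017625883452158776 0.002362034202525521
total [ 0.0827  0.0173 -0.0017] [0.0019 0.0013 0.0003] 0.0844615010505615 0.002362034202525521
```

Emit:
{"api": "drive_tool", "payload": {"offset": [[0.02, 0.004, -0.0017], [0.04, 0.0085, -0.0017], [0.06, 0.0125, -0.0017], [0.075, 0.0157, -0.0017], [0.0827, 0.0173, -0.0017], [0.0827, 0.0173, -0.0017]], "angular": [[0, 0, 0], [0, 0, 0], [0, 0, 0], [0.002, 0.001, 0], [0.002, 0.001, 0], [0.002, 0.001, 0]]}}

```text
time_s: 3.82
tool_pos: [0.4277, -0.2016, 0.1333]
tool_rot: [-89.8, 78.5, 0.2]
force: [0.6, -0.9, 0.1]
grip_width: 0.061
```

```bash
python3 - <<'E'
from h import *
print(telemetry.get_obs()["qpos"],cur()[0])
p,r=GT(.0665)
plan(p,r,0)
s=vision.read_camera("side");t=vision.read_camera("top")
crop(s,230,240,110,110,5,"pics/s5.png"); crop(t,370,190,90,90,6,"pics/t5.png")
E
```

```text
[ 30.49342821  -6.15647496  -4.40168739 122.50816996  -6.86818041
  53.51186832 119.6957284 ] [ 0.42767076 -0.201634    0.13327436]
total [-0.0002 -0.0002 -0.0004] [0.0003 0.0006 0.0002] 0.00043145276553697753 0.0007228254889461094
```

View pics/s5.png

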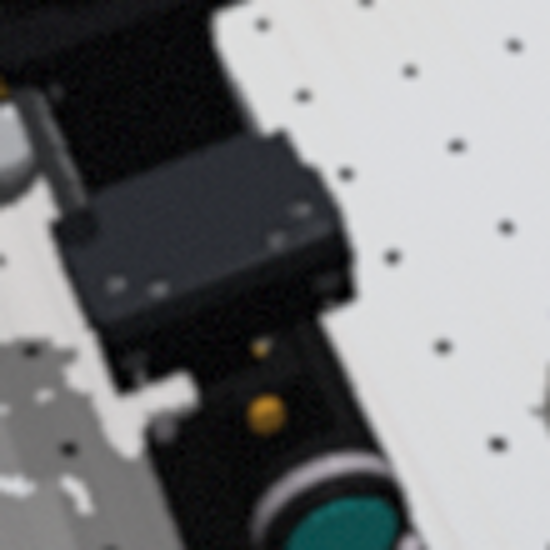

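View pics/t5.png

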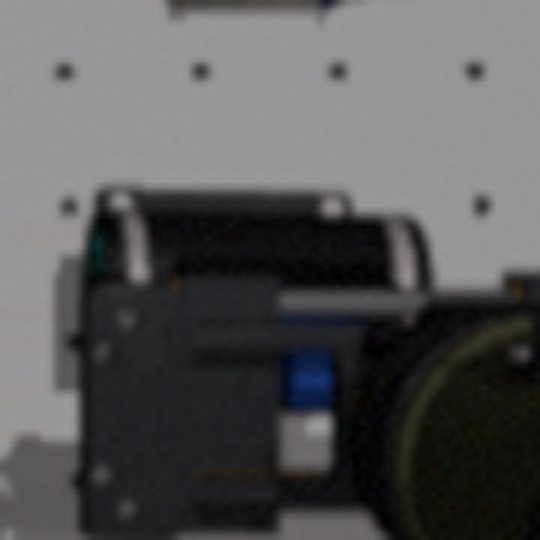

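Emit:
{"api": "drive_tool", "payload": {"offset": [[0, 0, 0], [0, 0, 0], [0, 0, 0], [0, 0, 0], [0, 0, 0], [0, 0, 0], [0, 0, 0], [0, 0, 0], [0, 0, 0], [0, 0, 0]], "angular": [[0, 0, 0], [0, 0, 0], [0, 0, 0], [0, 0, 0], [0, 0, 0], [0, 0, 0], [0, 0, 0], [0, 0, 0], [0, 0, 0], [0, 0, 0]], "fingers": 1, "squeeze": 45}}

```text
time_s: 5.18
tool_pos: [0.4283, -0.2021, 0.1342]
tool_rot: [-90.0, 78.5, -0.0]
force: [-1.2, 1.1, 1.6]
grip_width: 0.0256
```

```bash
python3 - <<'E'
from h import *
o=telemetry.get_obs(); print(o["qpos"],cur()[0],o["force"],RP().inv().apply(o["force"]),o["wrist_torque"])
E
```

```text
[ 30.53362382  -6.179009    -4.42193645 122.42522853  -6.87568268
  53.53490946 119.69635436] [ 0.4282847  -0.20206768  0.13419519] [-1.19034051  1.07493826  1.6214832 ] [-0.46494092  1.07493826  1.95702536] [ 0.46616963  0.43310879 -0.04602933]
```

```bash
python3 - <<'E'
from h import *
p,r=cur(); np.savez("ref.npz",p=p,q=r.as_quat())
E
cat >> h.py <<'E'
def RK(phi,h,pv=.016):
    z=np.load("ref.npz"); p0=z["p"]; r0=R.from_quat(z["q"])
    piv=PORT+RP().apply([0,0,pv]); piv[1]=p0[1]
    dR=RP()*R.from_euler('x',phi)*RP().inv()
    return piv+dR.apply(p0-piv+RP().apply([0,0,h])), dR*r0
def st():
    """report current rock angle, rise, lateral and forces in port frame"""
    o=telemetry.get_obs(); p,r=cur(); z=np.load("ref.npz"); r0=R.from_quat(z["q"])
    rel=RP().inv()*r*r0.inv()*RP(); e=rel.as_rotvec(); phi=e[0]
    d=RP().inv().apply(p-RK(phi,0)[0])
    dd=R.from_euler('x',phi).inv().apply(d)
    F=RP().inv().apply(o["force"])
    print(f"t{o['time_s']:.2f} rot {np.round(e,4)} h {dd[2]*1e3:.2f} lat y {dd[1]*1e3:.2f} x {dd[0]*1e3:.2f}mm Fport {np.round(F,1)} tq {np.round(RP().inv().apply(o['wrist_torque']),2)}")
def go(*ph):
    rows([RK(a,h/1e3) for a,h in ph])
E
python3 - <<'E'
from h import *
st(); go((0,.5),(0,1),(.05,.5),(.1,.5),(.15,1))
E
```

```text
t5.17 rot [-0. -0.  0.] h 0.00 lat y 0.00 x 0.00mm Fport [-0.5  1.1  2. ] tq [ 0.41  0.43 -0.22]
[-0.0005, 0.0001, 0.0] [0.0, 0.0, 0.0]
[-0.001, 0.0002, 0.0] [0.0, 0.0, 0.0]
[-0.0004, 0.0001, -0.002] [-0.0099, -0.049, -0.0]
[-0.0003, 0.0001, -0.0041] [-0.0197, -0.098, -0.0]
[-0.0005, 0.0001, -0.0062] [-0.0296, -0.1471, -0.0]
```

Emit:
{"api": "drive_tool", "payload": {"offset": [[-0.0004, 0.0001, -0.002], [-0.0003, 0.0001, -0.004], [-0.0003, 0.0001, -0.004]], "angular": [[-0.01, -0.05, 0], [-0.02, -0.098, 0], [-0.02, -0.098, 0]]}}

```text
time_s: 5.55
tool_pos: [0.4282, -0.2061, 0.1342]
tool_rot: [-65.1, 77.2, 26.5]
force: [-0.6, 1.9, 1.5]
grip_width: 0.0255
```

```bash
python3 - <<'E'
from h import *
st(); go((.15,.5),(.22,.5),(.15,1.5),(.22,2))
E
```

```text
t5.55 rot [ 0.1006  0.0004 -0.0013] h 0.29 lat y 0.07 x -0.10mm Fport [0.1 1.9 1.6] tq [ 0.52  0.18 -0.18]
[-0.0002, -0.0001, -0.0021] [-0.011, -0.0482, -0.0003]
[0.0001, -0.0001, -0.0049] [-0.0249, -0.1168, -0.0003]
[-0.0012, 0.0001, -0.0021] [-0.011, -0.0482, -0.0003]
[-0.0014, 0.0002, -0.0051] [-0.0249, -0.1168, -0.0003]
```

Emit:
{"api": "drive_tool", "payload": {"offset": [[-0.0008, 0, -0.002], [-0.0008, 0, -0.005], [-0.0008, 0, -0.005]], "angular": [[-0.011, -0.048, 0], [-0.025, -0.117, 0], [-0.025, -0.117, 0]]}}

```text
time_s: 5.92
tool_pos: [0.4281, -0.2106, 0.1341]
tool_rot: [-45.1, 73.4, 48.6]
force: [1.1, 2.0, 0.8]
grip_width: 0.0259
```

```bash
python3 - <<'E'
from h import *
st(); go((.22,1.5),(.22,2),(.22,2.5),(.22,3))
E
```

```text
t5.92 rot [ 0.2208  0.0017 -0.0012] h 0.88 lat y 0.46 x -0.21mm Fport [1.4 2.  0.3] tq [ 0.73  0.12 -0.05]
[-0.0006, -0.0001, -0.0004] [-0.0012, 0.0011, -0.0016]
[-0.0011, 0.0, -0.0004] [-0.0012, 0.0011, -0.0016]
[-0.0016, 0.0001, -0.0004] [-0.0012, 0.0011, -0.0016]
[-0.0021, 0.0002, -0.0004] [-0.0012, 0.0011, -0.0016]
```

Emit:
{"api": "drive_tool", "payload": {"offset": [[-0.0006, 0, 0], [-0.001, 0, 0]], "angular": [[0, 0, 0], [0, 0, 0]]}}

```text
time_s: 6.18
tool_pos: [0.4279, -0.2105, 0.1344]
tool_rot: [-45.3, 73.4, 48.4]
force: [4.1, 1.8, -7.1]
grip_width: 0.0255
```

```bash
python3 - <<'E'
from h import *
st(); go((.22,2),(.1,2),(0,2),(-.1,2),(-.22,2),(-.22,2.5))
E
```

```text
t6.17 rot [2.194e-01 1.900e-03 2.000e-04] h 1.21 lat y 0.63 x -0.22mm Fport [ 1.   1.8 -8.2] tq [-0.33 -0.34 -0.03]
[-0.0008, -0.0001, -0.0007] [-0.0002, -0.0006, -0.0019]
[-0.0005, -0.0001, 0.0044] [0.0236, 0.117, -0.0019]
[0.0002, -0.0003, 0.0086] [0.0434, 0.215, -0.0019]
[0.0013, -0.0005, 0.0126] [0.0632, 0.313, -0.0019]
[0.0031, -0.0009, 0.0173] [0.087, 0.4307, -0.0018]
[0.0027, -0.0008, 0.0175] [0.087, 0.4307, -0.0018]
```

Emit:
{"api": "drive_tool", "payload": {"offset": [[-0.0001, -0.0001, 0.0044], [0.0006, -0.0003, 0.0086], [0.0016, -0.0005, 0.0126], [0.0034, -0.0008, 0.0173], [0.0034, -0.0008, 0.0173]], "angular": [[0.024, 0.117, 0], [0.043, 0.215, -0.001], [0.063, 0.313, -0.002], [0.087, 0.431, -0.002], [0.087, 0.431, -0.002]]}}

```text
time_s: 6.8
tool_pos: [0.4273, -0.1927, 0.1355]
tool_rot: [-135.3, 73.1, -48.8]
force: [-2.9, -1.3, 2.2]
grip_width: 0.0257
```

```bash
python3 - <<'E'
from h import *
st(); go((-.22,2),(-.22,2.5),(-.22,3),(-.1,2),(0,2),(.1,2),(.22,2),(.22,3))
E
```

```text
t6.80 rot [-0.2234 -0.      0.0051] h 2.58 lat y -0.16 x -0.41mm Fport [-1.9 -1.3  3.1] tq [-0.15  0.86 -0.12]
[0.0005, -0.0005, 0.0] [0.0043, -0.0044, 0.0006]
[0.0, -0.0004, 0.0] [0.0043, -0.0044, 0.0006]
[-0.0005, -0.0003, 0.0] [0.0043, -0.0044, 0.0006]
[0.0008, -0.0006, -0.005] [-0.0194, -0.122, 0.0003]
[0.0015, -0.0007, -0.0092] [-0.0391, -0.22, 0.0]
[0.0026, -0.0009, -0.0133] [-0.0588, -0.3181, -0.0003]
[0.0045, -0.0012, -0.0179] [-0.0825, -0.4357, -0.0006]
[0.0036, -0.001, -0.0184] [-0.0825, -0.4357, -0.0006]
```

Emit:
{"api": "drive_tool", "payload": {"offset": [[-0.0004, 0, 0], [-0.0006, 0, 0]], "angular": [[0, 0, 0], [0, 0, 0]]}}

```text
time_s: 7.05
tool_pos: [0.427, -0.1929, 0.136]
tool_rot: [-135.2, 73.2, -48.7]
force: [0.1, -1.3, -3.3]
grip_width: 0.0255
```

```bash
python3 - <<'E'
from h import *
st(); go((-.1,3),(0,3),(.1,3),(.22,3))
E
```

```text
t7.05 rot [-2.232e-01 -1.000e-04  4.100e-03] h 3.09 lat y -0.47 x -0.48mm Fport [-1.2 -1.3 -3.1] tq [ 0.32  0.35 -0.1 ]
[0.0003, -0.0005, -0.0048] [-0.0203, -0.1216, 0.0003]
[0.0011, -0.0007, -0.0091] [-0.04, -0.2196, 0.0001]
[0.0022, -0.0009, -0.0133] [-0.0598, -0.3177, -0.0001]
[0.0041, -0.0012, -0.0181] [-0.0834, -0.4353, -0.0004]
```

Emit:
{"api": "drive_tool", "payload": {"offset": [[0, -0.0003, -0.0048], [0.0007, -0.0005, -0.0091], [0.0018, -0.0007, -0.0133], [0.0036, -0.001, -0.0181], [0.0036, -0.001, -0.0181]], "angular": [[-0.02, -0.122, 0], [-0.04, -0.22, 0], [-0.06, -0.318, 0], [-0.083, -0.435, 0], [-0.083, -0.435, 0]]}}

```text
time_s: 7.68
tool_pos: [0.4268, -0.2114, 0.1374]
tool_rot: [-44.4, 73.1, 49.2]
force: [-5.6, 4.4, 10.6]
grip_width: 0.0257
```

```bash
python3 - <<'E'
from h import *
st(); go((.22,4),(.1,4),(0,4),(-.1,4),(-.22,4))
E
```

```text
t7.67 rot [ 0.225   0.0013 -0.0048] h 4.52 lat y 0.66 x -0.08mm Fport [-1.1  4.4 11.9] tq [1.52 1.09 0.02]
[0.0005, -0.0002, -0.0004] [-0.0038, 0.0059, -0.0007]
[0.0008, -0.0002, 0.0049] [0.0199, 0.1235, -0.001]
[0.0016, -0.0004, 0.0092] [0.0397, 0.2216, -0.0012]
[0.0028, -0.0006, 0.0135] [0.0595, 0.3196, -0.0015]
[0.0047, -0.0009, 0.0184] [0.0832, 0.4372, -0.0018]
```

Emit:
{"api": "drive_tool", "payload": {"offset": [[-0.0006, 0, 0], [-0.0006, 0, 0]], "angular": [[0, 0, 0], [0, 0, 0]]}}

```text
time_s: 7.92
tool_pos: [0.4267, -0.2113, 0.1378]
tool_rot: [-44.2, 73.1, 49.3]
force: [-0.3, 2.3, -0.1]
grip_width: 0.0256
```

```bash
python3 - <<'E'
from h import *
st(); go((.22,5),(.1,5),(0,5),(-.1,5),(-.22,5))
s=vision.read_camera("side");crop(s,230,240,110,110,5,"pics/s6.png")
E
```

```text
t7.92 rot [ 0.2258  0.0016 -0.0049] h 4.90 lat y 0.88 x -0.07mm Fport [-0.4  2.3  0. ] tq [0.36 0.42 0.05]
[-0.0001, -0.0, -0.0006] [-0.0038, 0.0067, -0.0011]
[0.0002, -0.0001, 0.0048] [0.02, 0.1244, -0.0014]
[0.001, -0.0002, 0.0092] [0.0398, 0.2224, -0.0016]
[0.0022, -0.0005, 0.0136] [0.0596, 0.3204, -0.0018]
[0.0042, -0.0008, 0.0186] [0.0833, 0.438, -0.0021]
```

View pics/s6.png

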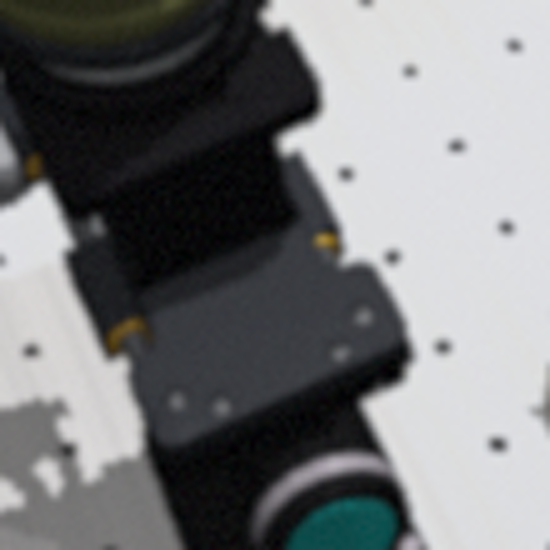

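Emit:
{"api": "drive_tool", "payload": {"offset": [[0, 0, 0.0048], [0.0007, -0.0002, 0.0092], [0.0018, -0.0005, 0.0136], [0.0036, -0.0008, 0.0186], [0.0036, -0.0008, 0.0186]], "angular": [[0.02, 0.124, 0], [0.04, 0.222, 0], [0.06, 0.32, -0.001], [0.083, 0.438, -0.001], [0.083, 0.438, -0.001]]}}

```text
time_s: 8.6
tool_pos: [0.4267, -0.1922, 0.139]
tool_rot: [-135.1, 73.2, -48.6]
force: [-1.9, -1.1, 0.5]
grip_width: 0.0256
```

```bash
python3 - <<'E'
from h import *
st(); go((-.22,6),(-.1,6),(0,6),(.1,6),(.22,6))
E
```

```text
t8.60 rot [-2.218e-01  1.000e-04  5.300e-03] h 6.07 lat y -0.34 x 0.45mm Fport [-1.6 -1.1  1.3] tq [ 0.01  0.67 -0.11]
[0.0002, 0.0004, 0.0003] [0.0048, -0.0028, 0.0005]
[0.0005, 0.0004, -0.0053] [-0.0189, -0.1205, 0.0002]
[0.0013, 0.0003, -0.0098] [-0.0386, -0.2185, -0.0001]
[0.0025, 0.0, -0.0143] [-0.0583, -0.3166, -0.0004]
[0.0045, -0.0003, -0.0194] [-0.082, -0.4342, -0.0007]
```

Emit:
{"api": "drive_tool", "payload": {"offset": [[-0.0005, 0.0004, 0.0003], [0, 0.0004, -0.0053], [0.0007, 0.0002, -0.0098], [0.0018, 0, -0.0143], [0.0036, -0.0003, -0.0194], [0.0036, -0.0003, -0.0194]], "angular": [[0.0, 0, 0], [-0.019, -0.121, 0], [-0.039, -0.219, 0], [-0.058, -0.317, 0], [-0.082, -0.434, 0], [-0.082, -0.434, 0]]}}

```text
time_s: 9.35
tool_pos: [0.4261, -0.2124, 0.1414]
tool_rot: [-44.5, 73.1, 49.0]
force: [-8.8, 4.2, 15.4]
grip_width: 0.0257
```

```bash
python3 - <<'E'
from h import *
st(); go((.22,8),(.1,8),(0,8),(-.1,8),(-.22,8))
E
```

```text
t9.35 rot [ 2.255e-01 -1.000e-04 -4.800e-03] h 8.59 lat y 0.59 x 0.81mm Fport [-2.1  4.2 17.6] tq [1.81 1.38 0.03]
[0.0007, 0.0007, -0.0003] [-0.0036, 0.0063, 0.0006]
[0.0011, 0.0006, 0.0054] [0.02, 0.124, 0.0004]
[0.0019, 0.0005, 0.0102] [0.0397, 0.222, 0.0001]
[0.0032, 0.0003, 0.0148] [0.0594, 0.32, -0.0001]
[0.0054, -0.0002, 0.0202] [0.0831, 0.4377, -0.0004]
```

Emit:
{"api": "drive_tool", "payload": {"offset": [[-0.0006, 0, 0], [-0.001, 0, 0], [-0.001, 0, 0]], "angular": [[0, 0, 0], [0, 0, 0], [0, 0, 0]]}}

```text
time_s: 9.72
tool_pos: [0.4258, -0.2123, 0.1421]
tool_rot: [-44.4, 73.0, 49.2]
force: [-0.8, 3.5, -2.9]
grip_width: 0.0254
```

```bash
python3 - <<'E'
from h import *
st(); go((.22,9),(.1,9),(0,9),(-.1,9),(-.22,9))
E
```

```text
t9.72 rot [ 2.262e-01  1.000e-04 -4.800e-03] h 9.28 lat y 0.84 x 0.81mm Fport [-1.9  3.5 -2.3] tq [0.42 0.56 0.05]
[0.0004, 0.0007, -0.0005] [-0.0035, 0.007, 0.0004]
[0.0008, 0.0007, 0.0053] [0.0202, 0.1247, 0.0002]
[0.0017, 0.0005, 0.0102] [0.0399, 0.2227, -0.0001]
[0.003, 0.0003, 0.0149] [0.0596, 0.3208, -0.0003]
[0.0052, -0.0001, 0.0204] [0.0833, 0.4384, -0.0006]
```

Emit:
{"api": "drive_tool", "payload": {"offset": [[0.0003, 0.0006, 0.0053], [0.0009, 0.0005, 0.0102], [0.002, 0.0003, 0.0149], [0.004, 0, 0.0204], [0.004, 0, 0.0204]], "angular": [[0.02, 0.125, 0], [0.04, 0.223, 0], [0.06, 0.321, 0], [0.083, 0.438, -0.001], [0.083, 0.438, -0.001]]}}

```text
time_s: 10.35
tool_pos: [0.4252, -0.1913, 0.1432]
tool_rot: [-134.7, 73.2, -48.2]
force: [-1.8, 0.4, 2.1]
grip_width: 0.0257
```

```bash
python3 - <<'E'
from h import *
st(); go((-.22,11),(-.1,11),(0,11),(.1,11),(.22,11))
E
```

```text
t10.35 rot [-0.2208 -0.0016  0.0045] h 10.67 lat y -0.38 x 0.63mm Fport [-0.9  0.4  2.7] tq [ 0.19  0.78 -0.23]
[-0.0002, 0.0007, 0.0003] [0.004, -0.0017, 0.0021]
[0.0002, 0.0006, -0.0058] [-0.0195, -0.1193, 0.0019]
[0.001, 0.0005, -0.0108] [-0.0391, -0.2174, 0.0016]
[0.0024, 0.0002, -0.0158] [-0.0588, -0.3154, 0.0014]
[0.0046, -0.0002, -0.0215] [-0.0824, -0.4331, 0.0011]
```

Emit:
{"api": "drive_tool", "payload": {"offset": [[-0.0003, 0.0006, -0.0058], [0.0003, 0.0005, -0.0108], [0.0015, 0.0002, -0.0158], [0.0034, -0.0002, -0.0215], [0.0034, -0.0002, -0.0215]], "angular": [[-0.02, -0.119, 0], [-0.039, -0.217, 0], [-0.059, -0.315, 0], [-0.082, -0.433, 0], [-0.082, -0.433, 0]]}}

```text
time_s: 10.98
tool_pos: [0.4247, -0.2133, 0.1442]
tool_rot: [-45.0, 73.0, 48.6]
force: [-2.1, 4.3, 1.8]
grip_width: 0.0259
```

```bash
python3 - <<'E'
from h import *
st(); go((.22,13),(.1,13),(0,13),(-.1,13),(-.22,13))
E
```

```text
t10.97 rot [ 0.2241 -0.0022 -0.0051] h 11.83 lat y 0.34 x 0.63mm Fport [-1.2  4.3  2.5] tq [ 1.08  0.49 -0.15]
[-0.001, 0.0008, -0.0001] [-0.0039, 0.0049, 0.0028]
[-0.0006, 0.0008, 0.0062] [0.0196, 0.1226, 0.0025]
[0.0003, 0.0006, 0.0115] [0.0392, 0.2207, 0.0023]
[0.0017, 0.0004, 0.0166] [0.0588, 0.3187, 0.002]
[0.0041, -0.0001, 0.0225] [0.0824, 0.4364, 0.0017]
```

Emit:
{"api": "drive_tool", "payload": {"offset": [[-0.0004, 0.0008, 0.0062], [0.0004, 0.0006, 0.0115], [0.0017, 0.0004, 0.0166], [0.0041, -0.0001, 0.0225], [0.0041, -0.0001, 0.0225]], "angular": [[0.02, 0.123, 0.002], [0.039, 0.221, 0.002], [0.059, 0.319, 0.002], [0.082, 0.436, 0.002], [0.082, 0.436, 0.002]]}}

```text
time_s: 11.6
tool_pos: [0.4248, -0.1906, 0.146]
tool_rot: [-134.5, 73.1, -48.0]
force: [-0.1, -0.6, 1.1]
grip_width: 0.0257
```

```bash
python3 - <<'E'
from h import *
st(); go((-.22,14),(-.1,14),(0,14),(0,16))
s=vision.read_camera("side");crop(s,230,240,110,110,5,"pics/s7.png")
E
```

```text
t11.60 rot [-0.2205 -0.003   0.0048] h 13.49 lat y -0.27 x 1.44mm Fport [ 0.3 -0.6  1. ] tq [-0.06  0.3  -0.07]
[-0.0002, 0.0015, 0.0002] [0.0042, -0.0014, 0.0035]
[0.0002, 0.0015, -0.0062] [-0.0192, -0.1191, 0.0032]
[0.0011, 0.0013, -0.0116] [-0.0388, -0.2171, 0.003]
[-0.0008, 0.0017, -0.012] [-0.0388, -0.2171, 0.003]
```

View pics/s7.png

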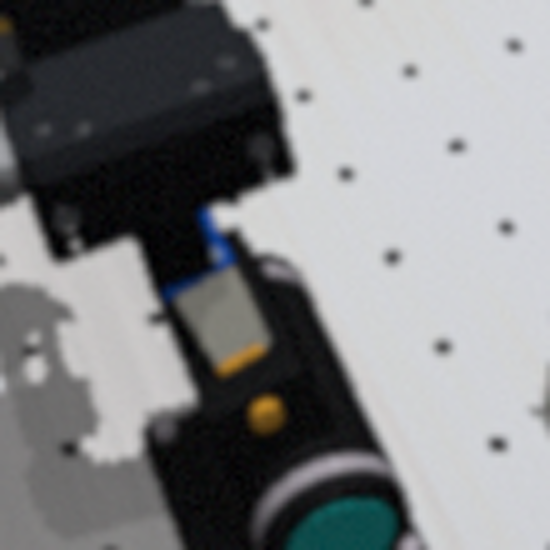

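Emit:
{"api": "drive_tool", "payload": {"offset": [[0, 0.001, -0.0062], [0.0011, 0.0012, -0.0116], [0.0005, 0.0013, -0.0117], [0.0005, 0.0013, -0.0117]], "angular": [[-0.02, -0.119, 0.002], [-0.039, -0.217, 0.003], [-0.039, -0.217, 0.003], [-0.039, -0.217, 0.003]]}}

```text
time_s: 12.15
tool_pos: [0.4233, -0.2024, 0.1477]
tool_rot: [-88.7, 78.4, 1.1]
force: [0.9, 0.9, 0.1]
grip_width: 0.0257
```

```bash
python3 - <<'E'
from h import *
st(); go((0,15),(0,16),(0,18),(0,25),(0,40),(0,60))
E
```

```text
t12.15 rot [ 0.003  -0.0017 -0.0045] h 14.41 lat y -0.13 x 0.70mm Fport [ 0.9  0.9 -0.3] tq [ 0.63  0.26 -0.13]
[-0.0004, 0.0008, 0.0003] [-0.0038, 0.0038, 0.0017]
[-0.0014, 0.001, 0.0003] [-0.0038, 0.0038, 0.0017]
[-0.0034, 0.0014, 0.0003] [-0.0038, 0.0038, 0.0017]
[-0.0102, 0.0028, 0.0003] [-0.0038, 0.0038, 0.0017]
[-0.025, 0.0057, 0.0004] [-0.0038, 0.0038, 0.0017]
[-0.0446, 0.0096, 0.0004] [-0.0038, 0.0038, 0.0017]
```

Emit:
{"api": "drive_tool", "payload": {"offset": [[-0.0008, 0.0006, 0.0002], [-0.0014, 0.001, 0.0003], [-0.002, 0.001, 0.0003]], "angular": [[0, 0, 0], [-0.003, 0.003, 0], [-0.003, 0.003, 0]]}}

```text
time_s: 12.52
tool_pos: [0.4221, -0.2028, 0.1499]
tool_rot: [-90.1, 78.3, -0.1]
force: [0.3, -0.2, -0.9]
grip_width: 0.0257
```

```bash
python3 - <<'E'
from h import *
st(); go((0,18),(0,22),(0,25),(0,40),(0,60),(0,80))
E
```

```text
t12.53 rot [-0.0006 -0.0027 -0.0008] h 16.92 lat y -0.75 x 0.42mm Fport [-0.1 -0.2 -0.9] tq [-0.    0.29  0.  ]
[-0.001, 0.0006, 0.0007] [-0.0009, -0.0005, 0.0027]
[-0.0049, 0.0014, 0.0007] [-0.0009, -0.0005, 0.0027]
[-0.0078, 0.002, 0.0007] [-0.0009, -0.0005, 0.0027]
[-0.0226, 0.0049, 0.0007] [-0.0009, -0.0005, 0.0027]
[-0.0422, 0.0088, 0.0007] [-0.0009, -0.0005, 0.0027]
[-0.0618, 0.0127, 0.0007] [-0.0009, -0.0005, 0.0027]
```

Emit:
{"api": "drive_tool", "payload": {"offset": [[-0.004, 0.0012, 0.0005], [-0.008, 0.002, 0.0007], [-0.013, 0.003, 0.0007], [-0.018, 0.004, 0.0007], [-0.023, 0.005, 0.0007], [-0.028, 0.006, 0.0007], [-0.033, 0.007, 0.0007], [-0.038, 0.008, 0.0007], [-0.042, 0.0088, 0.0007]], "angular": [[0, 0, 0.002], [0, 0, 0.002], [0, 0, 0.002], [0, 0, 0.002], [0, 0, 0.002], [0, 0, 0.002], [0, 0, 0.002], [0, 0, 0.002], [0, 0, 0.002]]}}

```text
time_s: 13.65
tool_pos: [0.4049, -0.2021, 0.1897]
tool_rot: [-90.1, 78.4, -0.2]
force: [-0.1, -1.0, -0.7]
grip_width: 0.0256
```

```bash
python3 - <<'E'
from h import *
st(); print(telemetry.get_obs()["qpos"],cur()[0])
s=vision.read_camera("side");np.savez("side2.npz",**s);crop(s,220,220,120,120,5,"pics/s8.png")
t=vision.read_camera("top");np.savez("top2.npz",**t);crop(t,370,190,90,90,6,"pics/t8.png")
E
```

```text
t13.65 rot [-0.0008 -0.001  -0.0008] h 60.21 lat y -0.15 x 0.03mm Fport [-0.4 -1.  -0.6] tq [0.06 0.25 0.01]
[ 23.65558275 -12.30340371   3.26392581 120.85601358  -5.13412794
  61.1428271  118.92965478] [ 0.40486153 -0.20213962  0.18966245]
```

View pics/s8.png

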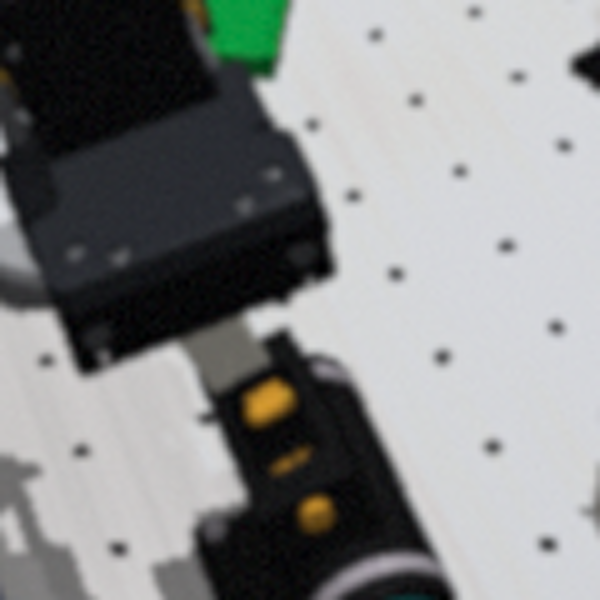

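```bash
cat >> h.py <<'E'
def place(xy,z,yaw,tilt=(0,0)):
    q=np.load("ref.npz"); r0=R.from_quat(q["q"]); u=r0.inv().apply(PORT-q["p"])
    rt=R.from_euler('z',yaw)*RP().inv()*r0
    rt=R.from_rotvec([tilt[0],tilt[1],0])*rt
    return np.array([*xy,z])-rt.apply(u), rt
E
python3 - <<'E'
from h import *
T=np.array([.514,.167])
for yw in (0,.3): print(place(T,.06,yw)[0])
p,r=cur()
from scipy.spatial.transform import Slerp
pf,rf=place(T,.08,.3)
sl=Slerp([0,1],R.concatenate([r,rf]))
plan(pf,rf,0)
az0,az1=np.arctan2(p[1],p[0]),np.arctan2(pf[1],pf[0]); d0,d1=np.hypot(*p[:2]),np.hypot(*pf[:2])
print(np.degrees([az0,az1]),d0,d1,pf)
out=[(p+[0,0,.05],r),(p+[0,0,.1],r)]
N=14
for i in range(1,N+1):
    f=i/N; a=az0+f*(az1-az0); d=d0+(d1-d0)*min(1,f*1.5)
    z=p[2]+.1 if f<.7 else p[2]+.1+(pf[2]-p[2]-.1)*(f-.7)/.3
    out.append(([d*np.cos(a),d*np.sin(a),z],sl(f)))
rows(out)
E
```

```text
[0.51255364 0.16693232 0.11619436]
[0.51263824 0.16650791 0.11619436]
total [ 0.0739 -0.0942  0.3689] [-0.3031 -0.0014  0.3984] 0.38783875453980815 0.5005960114793482
[-26.53030939  17.99410138] 0.45275929092267997 0.5390017143932028 [0.51263824 0.16650791 0.13619436]
[-0.049, -0.0101, -0.0] [0.0, 0.0, 0.0]
[-0.0979, -0.0202, -0.0001] [0.0, 0.0, 0.0]
[-0.0941, -0.0388, 0.0191] [-0.0216, -0.0001, 0.0285]
[-0.0905, -0.0566, 0.0397] [-0.0433, -0.0002, 0.0569]
[-0.087, -0.0734, 0.0618] [-0.0649, -0.0003, 0.0854]
[-0.0838, -0.0891, 0.0853] [-0.0866, -0.0004, 0.1138]
[-0.0808, -0.1036, 0.1102] [-0.1082, -0.0005, 0.1423]
[-0.0781, -0.1169, 0.1364] [-0.1299, -0.0006, 0.1707]
[-0.0757, -0.1287, 0.1638] [-0.1515, -0.0007, 0.1992]
[-0.0736, -0.139, 0.1923] [-0.1732, -0.0008, 0.2277]
[-0.0718, -0.1478, 0.2219] [-0.1948, -0.0009, 0.2561]
[-0.0645, -0.1474, 0.2518] [-0.2165, -0.001, 0.2846]
[-0.0294, -0.1365, 0.2815] [-0.2381, -0.0011, 0.313]
[0.0054, -0.124, 0.311] [-0.2598, -0.0012, 0.3415]
[0.0398, -0.1099, 0.3402] [-0.2814, -0.0013, 0.37]
[0.0739, -0.0942, 0.3689] [-0.3031, -0.0014, 0.3984]
```

Emit:
{"api": "drive_tool", "payload": {"offset": [[-0.049, -0.01, 0], [-0.098, -0.02, 0], [-0.098, -0.03, 0.01], [-0.0905, -0.057, 0.04], [-0.087, -0.073, 0.062], [-0.084, -0.089, 0.085], [-0.081, -0.104, 0.11], [-0.078, -0.117, 0.136], [-0.076, -0.129, 0.164], [-0.074, -0.139, 0.192]], "angular": [[0, 0, 0], [0, 0, 0], [-0.02, 0, 0.028], [-0.043, 0, 0.057], [-0.065, 0, 0.085], [-0.087, 0, 0.114], [-0.108, 0, 0.142], [-0.13, 0, 0.17], [-0.15, 0, 0.2], [-0.173, 0, 0.228]]}}

```text
time_s: 15.0
tool_pos: [0.5266, -0.0087, 0.2885]
tool_rot: [116.4, 88.1, -143.7]
force: [-0.2, -0.7, -0.8]
grip_width: 0.0256
```

```bash
python3 - <<'E'
from h import *
T=np.array([.514,.167])
print(telemetry.get_obs()["qpos"],cur()[0])
plan(*place(T,.12,.3),0)
plan(*place(T,.06,.3),0)
E
```

```text
[ 10.98913505   3.87088858 -14.35985107  93.76171989   2.02447165
  84.11885938  96.29144833] [ 0.52659759 -0.00873568  0.2885079 ]
total [ 0.1091 -0.0197  0.1767] [-0.1285 -0.0004  0.167 ] 0.20861331245424936 0.21072264573647306
total [ 0.1691 -0.0215  0.1776] [-0.1285 -0.0004  0.167 ] 0.24616486231790102 0.21072264573647306
```

Emit:
{"api": "drive_tool", "payload": {"offset": [[0.005, -0.003, 0.03], [0.01, -0.006, 0.06], [0.015, -0.01, 0.09], [0.025, -0.013, 0.12], [0.04, -0.016, 0.15], [0.06, -0.02, 0.177], [0.085, -0.02, 0.177], [0.11, -0.02, 0.177], [0.12, -0.0205, 0.1772], [0.12, -0.0205, 0.1772]], "angular": [[-0.02, 0, 0.025], [-0.04, 0, 0.05], [-0.06, 0, 0.08], [-0.08, 0, 0.11], [-0.1, 0, 0.14], [-0.1285, 0, 0.167], [-0.1285, 0, 0.167], [-0.1285, 0, 0.167], [-0.1285, 0, 0.167], [-0.1285, 0, 0.167]]}}

```text
time_s: 16.25
tool_pos: [0.5124, 0.167, 0.1643]
tool_rot: [90.0, 78.5, -162.8]
force: [0.1, -0.6, -0.7]
grip_width: 0.026
```

```bash
python3 - <<'E'
from h import *
T=np.array([.514,.167])
print(telemetry.get_obs()["qpos"],cur()[0])
plan(*place(T,.1,.3),0)
s=vision.read_camera("side");np.savez("side3.npz",**s)
t=vision.read_camera("top");np.savez("top3.npz",**t);crop(t,180,160,110,110,5,"pics/t9.png")
# predicted stopper
q=np.load("ref.npz");r0=R.from_quat(q["q"]);p,r=cur()
dR=r*r0.inv(); f=lambda P:p+dR.apply(PORT+RP().apply(P)-q["p"])
sg=[]
for x,y0,y1,z0,z1 in[(a*.01,b*.01,b*.0144,0,.044) for a in(1,-1) for b in(1,-1)]+[(a*.01,b*.013,b*.013,.044,.072) for a in(1,-1) for b in(1,-1)]:
    sg.append((f([x,y0,z0]),f([x,y1,z1]),(0,255,255)))
for a,b in(((1,1),(1,-1)),((1,-1),(-1,-1)),((-1,-1),(-1,1)),((-1,1),(1,1))):
    sg.append((f([a[0]*.01,a[1]*.01,0]),f([b[0]*.01,b[1]*.01,0]),(0,0,255)))
sg2=sg
crop(s,200,120,110,130,5,"pics/s9.png");crop(s,200,120,110,130,5,"pics/s9b.png",sg2)
print(f([0,0,0]),f([0,0,.044]),f([0,0,.072]))
E
```

```text
[ -1.71462927  17.73549177 -22.57512714  93.76727778   5.42600512
  81.31025037  81.86903023] [0.51242158 0.16703965 0.16425474]
total [ 0.0079 -0.0017 -0.0006] [ 0.0005 -0.     -0.0023] 0.008080808703723418 0.002363135736764913
[0.51484872 0.16773487 0.10970659] [0.51480999 0.1677315  0.15370658] [0.51478534 0.16772937 0.18170656]
```

View pics/s9.png

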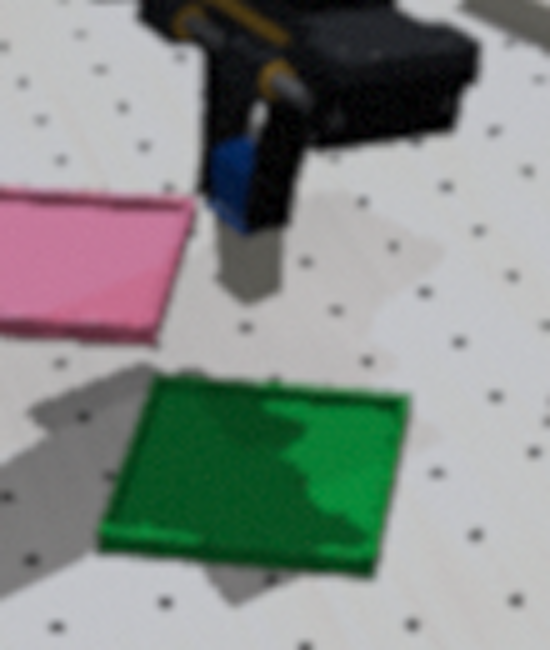

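View pics/s9b.png

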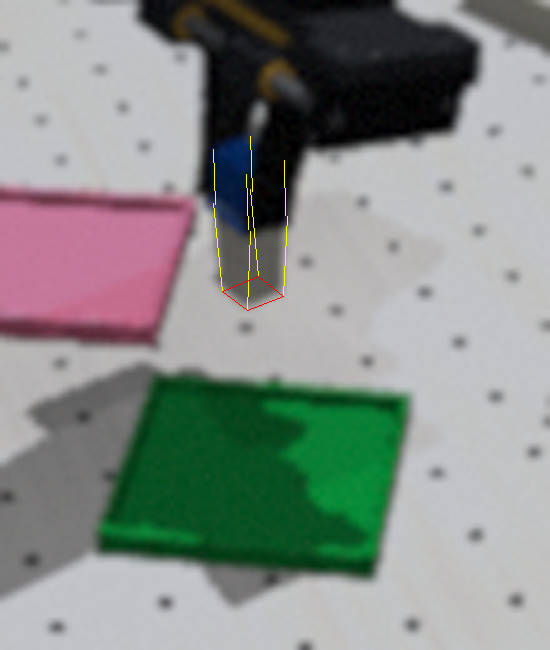

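View pics/t9.png

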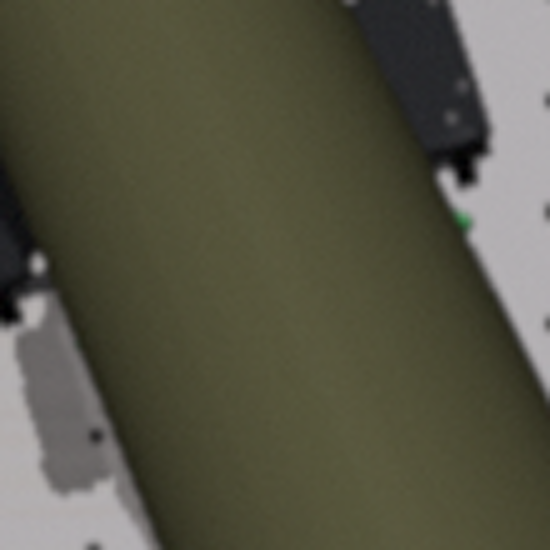

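```bash
python3 - <<'E'
from h import *
T=np.array([.514,.167])
plan(*place(T,.06,.3),0);plan(*place(T,.03,.3),0);plan(*place(T,.01,.3),0)
E
```

```text
total [ 0.0489 -0.0088 -0.0005] [ 0.0002 -0.0002  0.0009] 0.04971712572901417 0.0009048193724760538
total [ 0.0783 -0.0147 -0.0004] [ 0.0002 -0.0002  0.0009] 0.07971268821164239 0.0009048193724760538
total [ 0.098  -0.0186 -0.0004] [ 0.0002 -0.0002  0.0009] 0.09971121322453047 0.0009048193724760538
```

Emit:
{"api": "drive_tool", "payload": {"offset": [[0.016, -0.003, 0], [0.032, -0.006, 0], [0.049, -0.009, 0], [0.064, -0.012, 0], [0.078, -0.0147, 0], [0.088, -0.0167, 0], [0.095, -0.018, 0], [0.098, -0.0186, 0], [0.098, -0.0186, 0]], "angular": [[0, 0, 0], [0, 0, 0], [0, 0, 0], [0, 0, 0], [0, 0, 0], [0, 0, 0], [0, 0, 0], [0, 0, 0], [0, 0, 0]]}}

```text
time_s: 17.48
tool_pos: [0.5126, 0.167, 0.0663]
tool_rot: [90.1, 78.7, -162.7]
force: [-0.5, 0.5, -1.0]
grip_width: 0.026
```

```bash
python3 - <<'E'
from h import *
T=np.array([.514,.167])
print(cur()[0],telemetry.get_obs()["force"])
plan(*place(T,.008,.3),0);plan(*place(T,.006,.3),0);plan(*place(T,.004,.3),0)
s=vision.read_camera("side");crop(s,200,120,110,130,5,"pics/s10.png")
E
```

```text
[0.51263713 0.16696903 0.06626706] [-0.54949098  0.45357975 -0.971357  ]
total [ 0.0021 -0.0003 -0.0004] [ 0.0001 -0.0002  0.0012] 0.0021233744685667457 0.001188298627453433
total [ 0.004  -0.0007 -0.0004] [ 0.0001 -0.0002  0.0012] 0.004098722661723782 0.001188298627453433
total [ 0.006  -0.0011 -0.0004] [ 0.0001 -0.0002  0.0012] 0.006090183558949193 0.001188298627453433
```

View pics/s10.png

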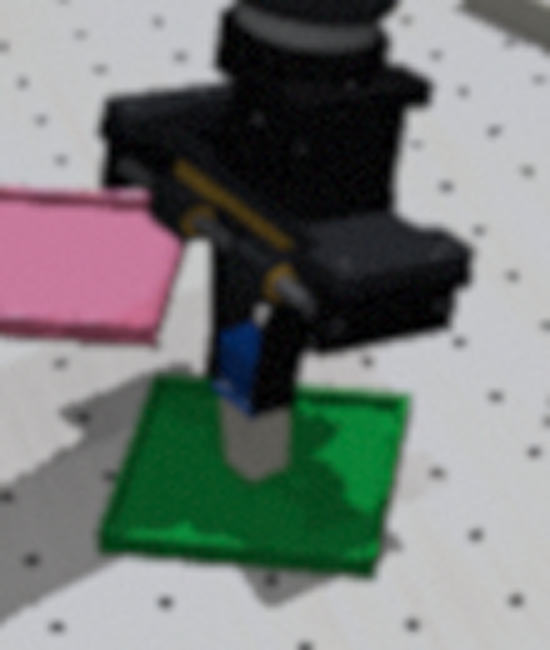

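Over the tray's middle and upright. Lowering until contact is felt.

Emit:
{"api": "drive_tool", "payload": {"offset": [[0.0015, -0.0002, -0.0002], [0.003, -0.0005, -0.0003], [0.004, -0.0007, -0.0003], [0.004, -0.0007, -0.0003]], "angular": [[0, 0, 0], [0, 0, 0], [0, 0, 0], [0, 0, 0]]}}

```text
time_s: 18.02
tool_pos: [0.5127, 0.1667, 0.0623]
tool_rot: [90.1, 78.7, -162.7]
force: [0.9, 0.6, -0.2]
grip_width: 0.0259
```

Emit:
{"api": "drive_tool", "payload": {"offset": [[0.001, -0.0002, 0], [0.0015, -0.0003, 0], [0.0015, -0.0003, 0]], "angular": [[0, 0, 0], [0, 0, 0], [0, 0, 0]]}}

```text
time_s: 18.4
tool_pos: [0.5126, 0.1667, 0.0607]
tool_rot: [90.0, 78.7, -162.7]
force: [0.1, 0.5, -0.5]
grip_width: 0.0257
```

Emit:
{"api": "drive_tool", "payload": {"offset": [[0.001, -0.0002, 0], [0.0012, -0.0002, 0], [0.0012, -0.0002, 0]], "angular": [[0, 0, 0], [0, 0, 0], [0, 0, 0]]}}

```text
time_s: 18.77
tool_pos: [0.5126, 0.1666, 0.0595]
tool_rot: [90.1, 78.7, -162.7]
force: [-0.6, -0.4, -1.3]
grip_width: 0.0256
```

Emit:
{"api": "drive_tool", "payload": {"offset": [[0.0006, -0.0001, 0], [0.001, -0.0002, 0], [0.001, -0.0002, 0]], "angular": [[0, 0, 0], [0, 0, 0], [0, 0, 0]]}}

```text
time_s: 19.15
tool_pos: [0.5125, 0.1666, 0.0584]
tool_rot: [90.0, 78.7, -162.7]
force: [0.3, 0.2, -0.8]
grip_width: 0.0262
```

Emit:
{"api": "drive_tool", "payload": {"offset": [[0.0006, -0.0001, 0], [0.001, -0.0002, 0], [0.001, -0.0002, 0]], "angular": [[0, 0, 0], [0, 0, 0], [0, 0, 0]]}}

```text
time_s: 19.52
tool_pos: [0.5125, 0.1666, 0.0573]
tool_rot: [90.1, 78.7, -162.7]
force: [0.4, 0.1, -0.5]
grip_width: 0.0254
```

```bash
python3 - <<'E'
from h import *
print(telemetry.get_obs()["force"])
s=vision.read_camera("side");crop(s,220,150,70,80,8,"pics/s11.png")
E
```

```text
[ 0.40708784  0.08119239 -0.45478453]
```

View pics/s11.png

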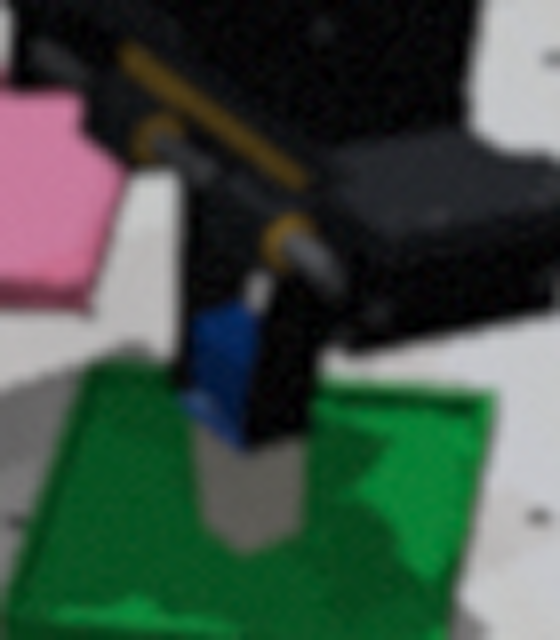

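Emit:
{"api": "drive_tool", "payload": {"offset": [[0.0006, -0.0001, 0], [0.001, -0.0002, 0], [0.001, -0.0002, 0]], "angular": [[0, 0, 0], [0, 0, 0], [0, 0, 0]]}}

```text
time_s: 19.95
tool_pos: [0.5126, 0.1667, 0.0567]
tool_rot: [90.1, 78.7, -162.7]
force: [0.5, 0.0, 3.7]
grip_width: 0.0257
```

Emit:
{"api": "drive_tool", "payload": {"offset": [[0, 0, 0], [0, 0, 0], [0, 0, 0], [0, 0, 0], [0, 0, 0], [0, 0, 0]], "angular": [[0, 0, 0], [0, 0, 0], [0, 0, 0], [0, 0, 0], [0, 0, 0], [0, 0, 0]], "squeeze": 5}}

```text
time_s: 20.7
tool_pos: [0.5126, 0.1667, 0.0567]
tool_rot: [90.1, 78.7, -162.7]
force: [-0.4, 0.4, -1.2]
grip_width: 0.0279
```

Emit:
{"api": "drive_tool", "payload": {"offset": [[0, 0, 0], [0, 0, 0], [0, 0, 0], [0, 0, 0], [0, 0, 0], [0, 0, 0], [0, 0, 0], [0, 0, 0]], "angular": [[0, 0, 0], [0, 0, 0], [0, 0, 0], [0, 0, 0], [0, 0, 0], [0, 0, 0], [0, 0, 0], [0, 0, 0]], "fingers": -0.3}}

```text
time_s: 21.7
tool_pos: [0.5126, 0.1667, 0.0567]
tool_rot: [90.1, 78.7, -162.7]
force: [-0.2, 0.5, 0.1]
grip_width: 0.0566
```

```bash
python3 - <<'E'
from h import *
p,r=cur();print(p,telemetry.get_obs()["force"], r.inv().apply([0,0,.1]))
s=vision.read_camera("side");crop(s,200,120,110,130,5,"pics/s12.png")
E
```

```text
[0.51260216 0.16667382 0.05668394] [-0.18169638  0.49421454  0.06388663] [-9.80574108e-02  1.96148853e-02 -2.14627230e-05]
```

View pics/s12.png

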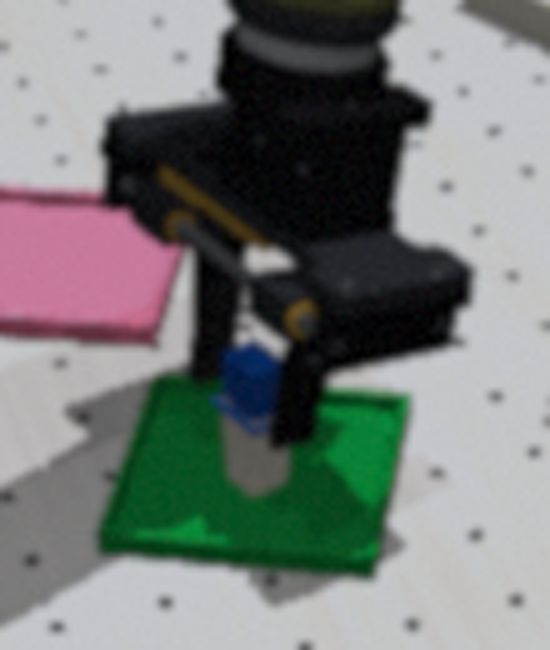

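Standing. Back straight up, and clear of the top camera's view.

Emit:
{"api": "drive_tool", "payload": {"offset": [[-0.01, 0.002, 0], [-0.025, 0.005, 0], [-0.04, 0.008, 0], [-0.06, 0.012, 0], [-0.085, 0.017, 0], [-0.11, 0.022, 0], [-0.135, 0.027, 0], [-0.16, 0.032, 0], [-0.18, 0.036, 0]], "angular": [[0, 0, 0], [0, 0, 0], [0, 0, 0], [0, 0, 0], [0, 0, 0], [0, 0, 0], [0, 0, 0], [0, 0, 0], [0, 0, 0]]}}

```text
time_s: 22.88
tool_pos: [0.5128, 0.1669, 0.2428]
tool_rot: [90.1, 78.8, -162.7]
force: [0.7, -0.3, -0.4]
grip_width: 0.0566
```

```bash
python3 - <<'E'
from h import *
p,r=cur();print(p,r.as_matrix(),telemetry.get_obs()["qpos"])
rows([([.3,.5,.26],r)])
E
```

```text
[0.51275299 0.16692776 0.24279359] [[-1.85329185e-01 -9.37042253e-01 -2.95981266e-01]
 [-5.77501426e-02 -2.90292834e-01  9.55193693e-01]
 [-9.80978091e-01  1.94118229e-01 -3.14589317e-04]] [ -1.44255491  14.69419832 -22.80767747  88.1999567    4.32222156
  89.36982231  82.61750127]
[0.0033, 0.106, 0.3811] [0.0, 0.0, 0.0]
```

Emit:
{"api": "drive_tool", "payload": {"offset": [[0, 0.01, 0.045], [0, 0.02, 0.09], [0, 0.03, 0.135], [0, 0.04, 0.18], [0, 0.055, 0.22], [0, 0.07, 0.26], [0, 0.085, 0.3], [0, 0.1, 0.34], [0, 0.106, 0.38], [0, 0.106, 0.38]], "angular": [[0, 0, 0], [0, 0, 0], [0, 0, 0], [0, 0, 0], [0, 0, 0], [0, 0, 0], [0, 0, 0], [0, 0, 0], [0, 0, 0], [0, 0, 0]]}}

```text
time_s: 24.12
tool_pos: [0.2975, 0.5019, 0.2646]
tool_rot: [89.3, 78.8, -163.1]
force: [-0.1, 0.3, 0.1]
grip_width: 0.0572
```

```bash
python3 - <<'E'
from h import *
for n in("side","top"):
    c=vision.read_camera(n); cv2.imwrite(f"pics/{n}F.png",cv2.cvtColor(c["pixels"],cv2.COLOR_RGB2BGR))
    np.savez(n+"F.npz",**c)
    a=np.load(n+"0.npz")["pixels"].astype(int); d=np.abs(a-c["pixels"]).max(2)
    for nm,(x0,y0,x1,y1) in {"top":dict(mount=(280,100,322,150),driver=(225,85,245,155),case=(300,252,330,280),tray=(194,176,276,258)),"side":dict(mount=(330,185,372,248),driver=(305,180,365,206),case=(212,260,242,284))}[n].items():
        print(n,nm,(d[y0:y1,x0:x1]>40).mean())
    if n=="top": crop(c,180,165,110,100,6,"pics/tF2.png")
    else: crop(c,200,120,110,130,5,"pics/sF2.png")
E
```

```text
side mount 0.0
side driver 0.0
side case 0.0
top mount 0.0
top driver 0.0
top case 0.0
top tray 0.04312908982748364
```

View pics/sideF.png

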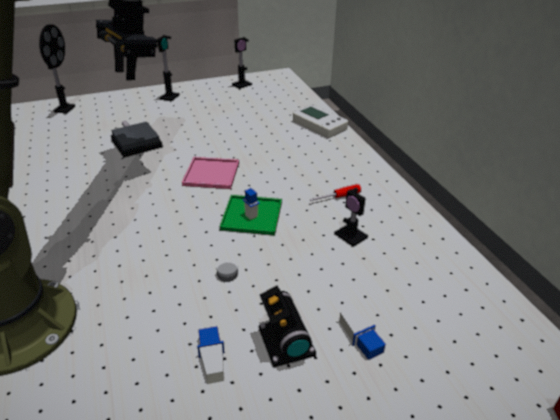

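View pics/topF.png

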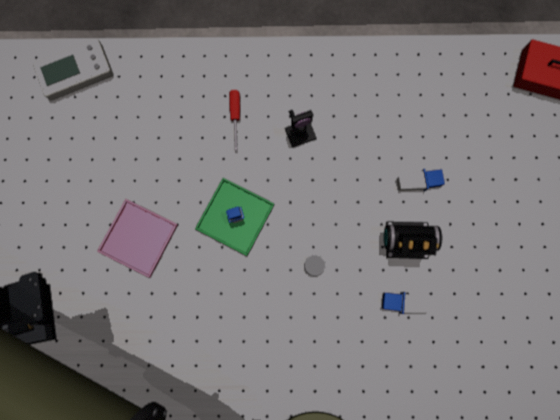

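View pics/sF2.png

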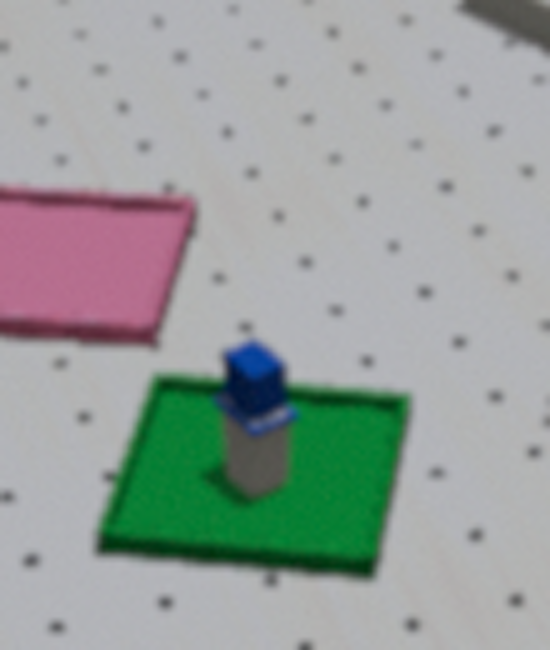

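```bash
python3 -c "
from cell import sign_off
print(sign_off())"
```

```text
the job is handed in; nothing more can be done
None
```

The stopper is out of the gas cell and standing upright on its narrow end near the middle of the green tray. I handed the job in at about 24 s.

**How it came loose:** I gripped the blue head across its cheek-side faces and rocked it about ±0.22 rad towards the cheeks while easing it out. It was loose after about 14 mm of rise. The last few millimetres needed about 1 N, roughly the stopper's own weight.

**Checks that passed:**
- The final pictures show the stopper at about side pixel (251, 205) and top pixel (235, 215), well clear of the tray's walls.
- The image comparison found no change at the mirror mount, lens case or screwdriver in either view.
- In the tray area the comparison showed about 4% changed pixels; by eye this is the stopper itself and the tray has not moved.
- The gas cell is back on its foot.

**Readings that were off:**
- The pull along the neck briefly read 8.2 N on the first swing, above the 7 N at which the cell starts to rise. That should mean well under 1 mm of rise, but I did not measure the cell's lift directly.
- On two swings the tool was pressing the stopper down, at 12 N and then 18 N, before I eased it up.
- Contact with the tray came about 4 to 5 mm lower than I had predicted. My port height estimate (83 mm, against about 85 mm in the brief) explains only part of that, so I lowered the stopper by feel.

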